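# Clear the offcuts and lift the film cassette with tongs

### The arm

A 6-joint arm with a two-finger parallel gripper is mounted at the origin on a cart in front of the work surface, level with it; the furniture and walls round the work are solid. World frame = base frame: x ahead of the robot, y to its left, z up, the work surface at z = 0. Lengths are in mm, angles in rad, forces in N, time in s.
With the tool pointing down it reaches from about 350 to 975 mm from the base axis. Payload 7.1 kg.
Tool frame: the origin (TCP) lies midway between the tips of the shut fingers; the grasp point (between the pads) lies pinch_z behind it (pinch_z is the distance from the TCP to the grasp point, in mm); z points along the fingers, y is the line along which they close (so a half turn about z gives the same grasp; the last joint's range is limited). The gripper opens to 88 mm and grips with 3 to 60 N. Pads are 20 mm wide; open, the fingers measure 115 mm over their backs; the gripper's body (75 mm by 178 mm) begins 61 mm behind the grasp point.
Start: joints at [-1.204, 0.423, 1.63, -0, 1.089, -0.019], TCP at [235.204, -579.037, 222.675] pointing down, gripper open.
Joint ranges: [-3, 3], [-0.9, 2.11], [0.09, 2.58], [-1.31, 4.45], [0.11, 2.69], [-2.54, 2.54]. Speed limits (rad/s): [2.39, 2.39, 3.01, 3.14, 3.14, 3.14].

### API

Orientations are given as a rotation vector (axis times angle).
In Python, from workcell import get_obs, get_image, close_job, pinch_z gives the robot as it stands.
- The arm moves only by the tool jog_arm, never from a script. Its argument "commands" is a list of rows, each a list of 3 entries, a list of its own where there are three numbers: the gripper command: -1 is shut, 1 is fully open, values between are in proportion, then the shift along the tool's x, y, z as a fraction of full scale, then the turn, a rotation vector about the tool's x, y, z as a fraction of full scale. In form: [[gripper, [tx, ty, tz], [rx, ry, rz]], ...]. A call has 1 to 10 rows; each row shifts and turns the commanded pose from where the row before left it, along the tool's axes as they then stand; what a row does not reach is not made up. Full scale, the value 1, is 0.1 m for a shift and 45 degrees for a turn. A row lasts 1/10 s, in which the tool goes at most 50 mm and 8.59 degrees, less where a joint would pass 70% of its speed; a pose out of reach is approached as far as the arm can. A call with a number of a shift or a turn outside -1 to 1 is refused whole. A call with a gripper value outside its range is refused whole. The fingers move at their own pace and stop on an object; the grip force is fixed at half the most. Time passes only in rows, so rows that do not move let the fingers close. It gives the time, the measured TCP pose, the force, the opening and the grip force at its end, in the units of the state.
- get_obs(): the state, without advancing time (a new reading comes with each control period).
- get_image(name): name is "side" or "top"; returns a dict with "image" (480x640x3 uint8, blue, green, red), "z_map" (480x640 float32, mm along the optical axis (not along the pixel's ray), 0 where there is no reading), "intrinsics" (3x3 intrinsics, pixels), "eye" and "orientation" of the camera in the world. Camera axes: x right, y down, z forward; pixel columns grow to the right and rows downward; lengths in mm; the calibration is good to about 2 mm. A picture is of the moment at which its call begins.
- close_job(): hands the job in; it is judged then, once.
The state is a dict: "t": time; "qpos": joint angles; "qvel": joint speeds; "joint_torque": joint torques, N m; "ee_pos": TCP position; "orientation": TCP orientation; "ft_force": force on the tool from outside, world axes, zero at the start; "moment": the same for the moment, N m; "width": finger opening in mm; "grasp_force": force on a finger pad.
Only numpy, scipy, OpenCV 4.12 (cv2) and the standard library are available. Lean on these libraries where they do the work, as an engineer would, in place of code of your own. Each camera call takes 0.05 s, during which the arm holds its last target. There are 200 camera calls.

### The job

The film cassette standing on the desk is sticky, so it must not be touched by the gripper: first put the two wooden offcuts that lie on either side of it into the open grey waste tray, then take the spring tongs, close their jaws on the cassette and lift it at least 10 cm clear of the desk. Finish while still holding it up, still, in the tongs, and leave the loupe, the lens cap and the camera battery where they are.

Things in the scene. Friction and masses are not known exactly. Their poses are not given: they have to be found in the camera images.
- film_mid (a point): centre (half-way up, 24 mm above its underside) of the only film cassette on the desk: an upright round can 25 mm in diameter and 48 mm tall with a black lid, 28 g, standing on the desk. Its z axis points up; it is round, so its yaw does not matter.
- offcut0_mid (a point): centre (10 mm above the underside) of a small block of pale bare wood, 44 mm long (its x axis, -20 to +24 mm, with a mitred, pointed end at +x), 24 mm wide (y axis), 20 mm high, about 15 g; lies 50 to 90 mm to the left (+y) of the cassette at the start, long axis pointing roughly to or from the cassette.
- offcut1_mid (a point): the second such offcut, the same in shape and size, 50 to 80 mm to the right (-y) of the cassette at the start.
- tray: open grey plastic waste tray, 130 mm (its x axis) by 120 mm (y) outside, walls 4 mm thick and 45 mm high, fixed on the desk; origin at the centre of its underside, z up. It stands to the left or to the right of the robot's middle line, the tongs on the other side.
- tongs: the spring tongs, about 70 g, lying on the desk with their two steel arms side by side, so that they open and close in the horizontal plane, both arms alike about the middle line. Origin under tongs_grip, on the underside. x: along the middle line, from the pivot to the jaws; y: across, the line of squeezing; z up. The tool runs from x = -83 to +73 mm; pivot barrel at x = -70, 26 mm wide, 28 high.
- tongs_grip (a point): point midway between the two black rubber grips of the tongs, half-way up (14 mm above the underside); axes as the tongs'. Squeeze the grips from above, one finger outside each. Grips: 36 mm long (x), 28 mm high; over their outer faces (y) 56 mm when free, about 40 mm when the jaws touch the cassette, 34 mm at the stop.
- tongs_jaw (a point): point midway between the jaws of the tongs, half-way up (14 mm above the underside), 60 mm ahead (+x) of tongs_grip. The jaws are shallow V plates 24 mm high (2 to 26 mm above the underside), 25 mm long along x; the clear gap is about 50 mm when free, 42 mm when the grips are squeezed to 52 mm, 25 mm on the cassette.
- tongs_left (a joint): angle of the left arm of the tongs (the right follows): 0 free and open, about 0.11 rad with the jaws on the cassette, 0.16 rad at the stop. A spring opens them: at the grips it takes about 4 N to start, 5 N at 52 mm, 8 N at 40 mm; beyond that the jaws press the cassette with about half of the extra force.
- loupe: bystander: black stand magnifier, a cylinder 47 mm across and 45 mm tall, at the back; origin under its centre. Not to be moved.
- lens_cap: bystander: round black lens cap lying flat, 66 mm across, 17 mm high, near the front edge; origin under its centre. Not to be moved.
- battery: bystander: dark camera battery block lying flat, 52 x 36 x 16 mm, at the back left; origin under its centre. Not to be moved.
Not all that is in view belongs to the job. Leave any red or turquoise look-alike of the part that bears offcut0_mid alone.

How it is judged:
By the outcome, as a careful person would: the job done as asked, in the order asked, and still so for the second after the job is handed in, while the arm keeps its last pose, push and grip.
It also fails if it takes over 70 s, if anything falls off the work surface, if the arm or the gripper's body presses on something with over 40 N, if the wrist force passes 120 N, or if a joint passes its speed limit or range.

## Working session

There is one attempt and no reset: what is moved stays moved. The work goes in short steps, Python scripts to look and compute and a tool call to move; the robot and the scene stay as the last step left them, time stands still between calls to the robot, and variables do not carry over. Pictures are saved under pics/ and viewed, at most 13 in all, crops included, and the job is handed in when it is done.

Besides the shell and the picture viewer there is one more tool, called after "Call:" in YAML: its name, and indented under it one key for each argument. jog_arm: Moves the arm, as the interface text tells. Its arguments: {"type":"object","properties":{"commands":{"type":"array","items":{"type":"array"}}},"required":["commands"]}

```bash
mkdir -p pics; ls; cat > h.py <<'E'
import numpy as np, cv2
from scipy.spatial.transform import Rotation as R
from workcell import get_obs, get_image, close_job, pinch_z
def rot(o):
    o=np.array(o,float); return o if o.shape==(3,3) else R.from_rotvec(o).as_matrix()
def cloud(c):
    K=np.array(c["intrinsics"]);z=c["z_map"];v,u=np.mgrid[0:480,0:640]
    p=np.stack([(u-K[0,2])/K[0,0]*z,(v-K[1,2])/K[1,1]*z,z],-1)
    return p@rot(c["orientation"]).T+np.array(c["eye"])
def ray(c,uv,h):
    K=np.array(c["intrinsics"]);e=np.array(c["eye"])
    d=rot(c["orientation"])@np.linalg.solve(K,[uv[0],uv[1],1.]); return e+d*(h-e[2])/d[2]
E
python3 - <<'E'
from h import *
import pickle
d={}
for n in("top","side"):
    c=get_image(n);d[n]=c;cv2.imwrite(f"pics/{n}0.png",c["image"]);print(n,c["eye"],c["orientation"],c["intrinsics"])
pickle.dump(d,open("d0.pkl","wb"));print(pinch_z if not callable(pinch_z) else pinch_z());print(get_obs())
E
```

```text
pics
top [ 420.11383275  -35.5043525  1258.90615216] [-2.14797289  2.16467268 -0.09888861] [[573.47497032   0.         321.12424211]
 [  0.         573.47497032 242.21237597]
 [  0.           0.           1.        ]]
side [576.48810867 981.87293678 563.38005373] [-0.04589829 -2.69148546  1.61553721] [[575.81888241   0.         309.52711049]
 [  0.         575.81888241 240.79527753]
 [  0.           0.           1.        ]]
18.700000000000003
{'t': 0.1, 'qpos': array([-1.20401127e+00,  4.23737354e-01,  1.63058254e+00,  1.28252447e-05,
        1.08861020e+00, -1.90014431e-02]), 'qvel': array([ 0.00024453, -0.00190941, -0.00201987, -0.00043835, -0.00206663,
       -0.00106817]), 'joint_torque': array([ 3.19291412e-04, -5.45612025e+01, -2.74323893e+01,  6.45062048e-02,
        1.88749441e-02, -3.79151243e-05]), 'ee_pos': array([ 235.03101512, -578.59750548,  222.0085293 ]), 'orientation': array([-3.08203477e+00, -6.01978986e-01,  3.45762457e-04]), 'ft_force': array([0.05706742, 1.01555348, 0.14109909]), 'moment': array([0.0088266 , 0.01482678, 0.01445937]), 'grasp_force': 0.0, 'width': 88.02985831609536}
```

View pics/top0.png

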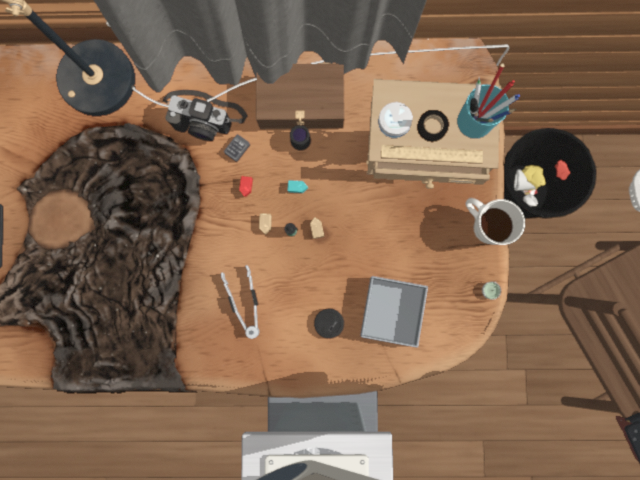

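View pics/side0.png

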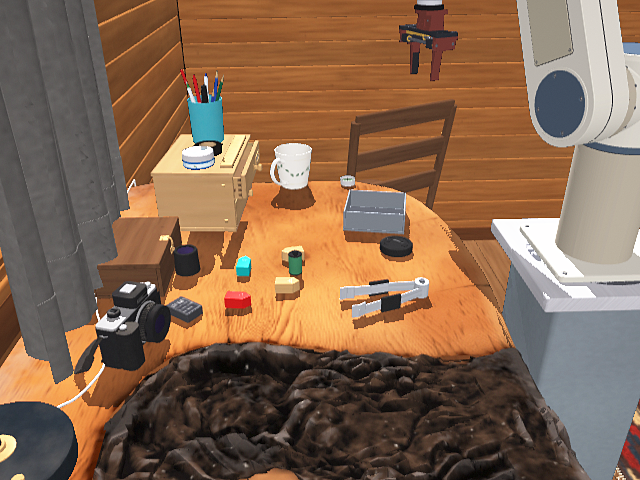

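Candidates: pale offcuts at top (265,223) and (317,228); red look-alike (246,186) and turquoise look-alike (298,186) are to be left alone. The cassette is at (291,229), the tray at (395,312), the tongs' pivot at (252,332) with jaws near (224,275) and (249,268).

```bash
python3 - <<'E'
from h import *
import pickle
d=pickle.load(open("d0.pkl","rb"));c=d["top"];im=c["image"];P=cloud(c);hsv=cv2.cvtColor(im,cv2.COLOR_BGR2HSV)
cv2.imwrite("pics/crop.png",cv2.resize(im[170:345,205:345],None,fx=3.4,fy=3.4,interpolation=cv2.INTER_CUBIC))
for n,(u,v) in dict(o0=(265,223),o1=(317,228),film=(291,229),piv=(252,332),wood=(270,250),tray=(395,312)).items(): print(n,hsv[v,u],P[v,u].round())
def blobs(m,h,name,box):
    u0,v0,u1,v1=box;mm=np.zeros_like(m,np.uint8);mm[v0:v1,u0:u1]=m[v0:v1,u0:u1]
    for k in cv2.findContours(mm,cv2.RETR_EXTERNAL,cv2.CHAIN_APPROX_NONE)[0]:
        if len(k)<8: continue
        q=np.array([ray(c,p,h) for p in k[:,0]])
        r=cv2.minAreaRect(q[:,:2].astype(np.float32))
        print(name,len(k),"rect",np.round(r[0],1),np.round(r[1],1),round(r[2],1),"bbox",cv2.boundingRect(k))
H=P[...,2]
for n,b in dict(o0=(252,205,280,242),o1=(305,212,330,245)).items():
    blobs(H>11,20,n,b); blobs((hsv[...,1]<140)&(hsv[...,2]>150),20,n+"col",b)
blobs(H>15,48,"film",(280,218,302,242))
blobs(H>10,28,"tongs",(212,255,268,345))
blobs(H>25,45,"tray",(350,265,440,360))
blobs(H>6,17,"cap",(305,300,350,345))
blobs(H>6,16,"batt",(220,130,255,165));blobs(H>15,45,"loupe",(285,120,315,155))
blobs(H>8,20,"turq",(285,175,312,198));blobs(H>8,20,"red",(235,172,258,200))
g=(hsv[...,2]<70)&(H>8);blobs(g,28,"grips",(212,255,268,345))
E
```

```text
o0 [ 18  75 214] [600. 109.  23.]
o1 [ 18  77 213] [587.  -5.  26.]
film [45  8 67] [582.  50.  53.]
piv [108   9 138] [365. 134.  32.]
wood [ 13 119 191] [543. 100.   0.]
tray [105   9 177] [ 405. -172.    3.]
o0 50 rect [599.1 107.9] [42.1 24.1] 0.2 bbox (260, 214, 12, 20)
o0col 66 rect [570.4 107.8] [59.2 19.8] 89.5 bbox (252, 232, 28, 10)
o0col 100 rect [609.2 108. ] [62.3 59.3] 0.1 bbox (252, 205, 28, 29)
o1 50 rect [589.4  -3.7] [42.7 23.5] 10.8 bbox (311, 218, 13, 20)
o1col 61 rect [560.6  -4.5] [52.2 15.3] 89.5 bbox (305, 237, 25, 8)
o1col 101 rect [595.8  -4.6] [52.5 55.1] 89.5 bbox (305, 212, 25, 26)
film 35 rect [581.6  51.2] [27.4 24.1] 44.5 bbox (285, 223, 13, 13)
tongs 275 rect [425.6 153.3] [152.2  62. ] 15.2 bbox (221, 266, 38, 73)
tray 232 rect [ 406.3 -166.3] [121.2 131.4] 79.2 bbox (361, 276, 67, 72)
cap 85 rect [381.6 -29.1] [64.4 61.6] 89.6 bbox (314, 309, 31, 30)
batt 66 rect [770.4 172.6] [40.5 53.3] 53.8 bbox (224, 134, 27, 28)
batt 22 rect [807.  201.1] [20.2  9.2] 89.3 bbox (220, 130, 10, 5)
loupe 111 rect [791.5  31.9] [63.5 62.6] 89.3 bbox (285, 120, 30, 29)
turq 50 rect [680.5  37.7] [41.9 24.6] 89.4 bbox (288, 181, 20, 12)
red 52 rect [682.5 152.9] [27.6 44.3] 84.1 bbox (239, 176, 14, 21)
grips 26 rect [439.1 131.2] [27.   4.2] 12.9 bbox (252, 291, 5, 13)
```

View pics/crop.png

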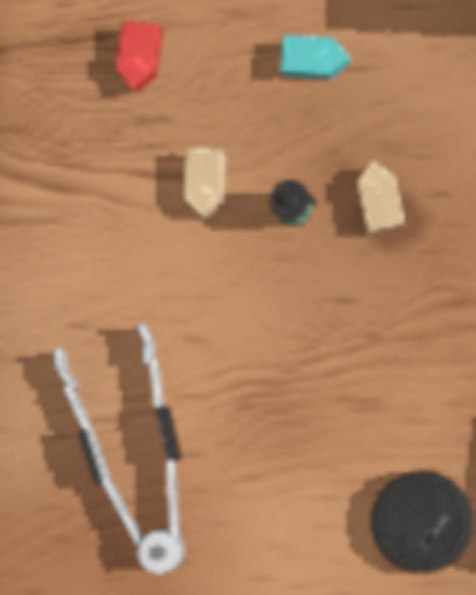

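The crop confirms both pale mitred offcuts beside the dark cassette; the red and turquoise ones are behind it. First I'll align the tool to the world axes and travel.

Call:
jog_arm:
  commands:
    - [-0.1,[0,0,0],[0,0,0.17]]
    - [-0.1,[0,0,0],[0,0,0.17]]
    - [-0.1,[0,0,0],[0,0,0.15]]
    - [-0.1,[0.23,-0.43,0],[0,0,0]]
    - [-0.1,[0.23,-0.43,0],[0,0,0]]
    - [-0.1,[0.23,-0.43,0],[0,0,0]]
    - [-0.1,[0.23,-0.43,0],[0,0,0]]
    - [-0.1,[0.23,-0.43,0],[0,0,0]]
    - [-0.1,[0.23,-0.43,0],[0,0,0]]
    - [-0.1,[0.23,-0.43,0],[0,0,0]]

```text
t: 1.1
ee_pos: [396.3, -276.0, 222.6]
orientation: [-3.141, -0.001, 0.0]
ft_force: [1.0, -0.4, 1.5]
width: 39.4
grasp_force: 0.0
```

```bash
python3 - <<'E'
from h import *
import pickle
d=pickle.load(open("d0.pkl","rb"));c=d["top"];im=c["image"];P=cloud(c);hsv=cv2.cvtColor(im,cv2.COLOR_BGR2HSV)
H=P[...,2];m=np.zeros((480,640),bool);m[255:345,212:268]=H[255:345,212:268]>10
v,u=np.nonzero(m);q=np.array([ray(c,(a,b),28) for a,b in zip(u,v)])[:,:2]
# barrel: bright pixels near (252,332)
b=np.array([ray(c,(a,bb),28) for a,bb in zip(u,v) if np.hypot(a-252,bb-332)<9])[:,:2]
print("barrel",b.mean(0),(b.min(0)+b.max(0))/2, np.ptp(b,0))
pv=b.mean(0)
for lo in (60,75,100,120,135):
    r=np.hypot(*(q-pv).T);s=q[(r>lo)&(r<lo+12)]-pv
    a=np.degrees(np.arctan2(s[:,1],s[:,0]));mid=(a.min()+a.max())/2
    l=s[a>mid];rr=s[a<mid];al=np.degrees(np.arctan2(*l.mean(0)[::-1]));ar=np.degrees(np.arctan2(*rr.mean(0)[::-1]))
    print(lo,al,ar,"mid",(al+ar)/2)
# cross profile checks in tongs frame
o=get_obs();print(o["ee_pos"],o["orientation"],o["qpos"])
E
```

```text
barrel [365.83908931 134.93526321] [367.0878235  135.92357558] [29.44749083 27.83369193]
60 37.85995582471493 -5.30816483406016 mid 16.275895495327386
75 35.99707552705903 -1.733926627616121 mid 17.131574449721455
100 31.01917999124927 1.925732687691142 mid 16.472456339470206
120 28.846591120040635 3.4651464296799968 mid 16.155868774860316
135 27.702275183772684 4.545582018754134 mid 16.123928601263408
[ 396.30156285 -276.02116402  222.5771174 ] [-3.14147288e+00 -9.35443713e-04  1.56363833e-04] [-6.33034906e-01  2.14030745e-01  1.93640163e+00  4.48320368e-05
  9.91311325e-01  9.37141323e-01]
```

Call:
jog_arm:
  commands:
    - [-0.1,[0.23,-0.43,0],[0,0,0]]
    - [-0.1,[0.23,-0.43,0],[0,0,0]]
    - [-0.1,[0.23,-0.43,0],[0,0,0]]
    - [-0.1,[0.23,-0.43,0],[0,0,0]]
    - [-0.1,[0.23,-0.43,0],[0,0,0]]
    - [-0.1,[0.23,-0.43,0],[0,0,0]]
    - [-0.1,[0.23,-0.43,0],[0,0,0]]
    - [-0.1,[0.23,-0.43,0],[0,0,0]]
    - [-0.1,[0.19,-0.4,0],[0,0,0]]
    - [-0.1,[0,0,0.4],[0,0,0]]

```text
t: 2.1
ee_pos: [604.4, 111.6, 186.8]
orientation: [-3.139, -0.008, -0.019]
ft_force: [0.7, -0.6, 0.2]
width: 39.5
grasp_force: 0.0
```

Call:
jog_arm:
  commands:
    - [-0.1,[0,0,0.4],[0,0,0]]
    - [-0.1,[0,0,0.4],[0,0,0]]
    - [-0.1,[0,0,0.4],[0,0,0]]
    - [-0.1,[0,0,0],[0,0,0]]
    - [-0.1,[0,0,0],[0,0,0]]

```text
t: 2.6
ee_pos: [598.2, 106.3, 62.5]
orientation: [3.141, 0.001, -0.003]
ft_force: [0.1, 0.3, -0.2]
width: 39.4
grasp_force: 0.0
```

Call:
jog_arm:
  commands:
    - [-0.1,[0.02,-0.015,0.25],[0,0,0]]
    - [-0.1,[0,0,0.2],[0,0,0]]
    - [-0.1,[0,0,0.14],[0,0,0]]
    - [-0.1,[0,0,0],[0,0,0]]
    - [-1,[0,0,0],[0,0,0]]
    - [-1,[0,0,0],[0,0,0]]
    - [-1,[0,0,0],[0,0,0]]
    - [-1,[0,0,0],[0,0,0]]

```text
t: 3.4
ee_pos: [601.6, 108.0, 5.1]
orientation: [-3.141, -0.002, -0.003]
ft_force: [-0.1, 0.2, 6.5]
width: 23.1
grasp_force: 30.0
```

Call:
jog_arm:
  commands:
    - [-1,[0,0,-0.2],[0,0,0]]
    - [-1,[0,0,-0.4],[0,0,0]]
    - [-1,[0,0,-0.45],[0,0,0]]
    - [-1,[0,0,-0.35],[0,0,0]]
    - [-1,[-0.2,0.3,0],[0,0,0]]
    - [-1,[-0.25,0.4,0],[0,0,0]]
    - [-1,[-0.25,0.4,0],[0,0,0]]
    - [-1,[-0.25,0.4,0],[0,0,0]]
    - [-1,[-0.25,0.4,0],[0,0,0]]
    - [-1,[-0.25,0.4,0],[0,0,0]]

```text
t: 4.4
ee_pos: [454.7, -123.6, 144.2]
orientation: [3.141, 0.002, 0.002]
ft_force: [0.4, -0.0, 0.3]
width: 23.8
grasp_force: 30.0
```

Call:
jog_arm:
  commands:
    - [-1,[-0.25,0.4,0],[0,0,0]]
    - [-1,[0,0.08,0],[0,0,0]]
    - [-1,[0,0,0],[0,0,0]]
    - [-1,[0,0,0],[0,0,0]]

```text
t: 4.8
ee_pos: [431.6, -170.0, 144.0]
orientation: [3.141, 0.001, 0.001]
ft_force: [0.3, -0.0, 0.2]
width: 23.5
grasp_force: 30.0
```

Held, above the tray. Lower, release, rise.

Call:
jog_arm:
  commands:
    - [-1,[0,0,0.4],[0,0,0]]
    - [-1,[0,0,0.4],[0,0,0]]
    - [-1,[0,0,0.3],[0,0,0]]
    - [-1,[0,0,0.17],[0,0,0]]
    - [-1,[0,0,0],[0,0,0]]
    - [-0.1,[0,0,0],[0,0,0]]
    - [-0.1,[0,0,0],[0,0,0]]
    - [-0.1,[0,0,0],[0,0,0]]
    - [-0.1,[0,0,-0.3],[0,0,0]]
    - [-0.1,[0,0,-0.45],[0,0,0]]

```text
t: 5.8
ee_pos: [429.5, -169.8, 91.6]
orientation: [-3.14, -0.001, 0.005]
ft_force: [0.9, 0.5, 0.4]
width: 39.5
grasp_force: 0.0
```

Call:
jog_arm:
  commands:
    - [-0.1,[0,0,-0.45],[0,0,0]]
    - [-0.1,[0.25,-0.25,0],[0,0,-0.12]]
    - [-0.1,[0,0,0],[0,0,-0.12]]
    - [-0.1,[0,0,0],[0,0,0]]

```text
t: 6.2
ee_pos: [456.6, -145.1, 138.1]
orientation: [3.126, 0.3, 0.004]
ft_force: [0.2, 0.2, -0.4]
width: 39.5
grasp_force: 0.0
```

```bash
python3 - <<'E'
from h import *
o=get_obs();T=rot(o["orientation"]);print(o["ee_pos"],o["width"],T[:,0])
print("tool shift /100 to (590,-4):",T.T@(np.array([590,-4,o["ee_pos"][2]])-o["ee_pos"])/100)
c=get_image("top");cv2.imwrite("pics/t1.png",c["image"][150:370,200:450])
E
```

```text
[ 456.63408473 -145.0915157   138.12212523] 39.519122682323 [0.98175094 0.19015543 0.00244878]
tool shift /100 to (590,-4): [ 1.57761431 -1.13157249  0.00225657]
```

View pics/t1.png

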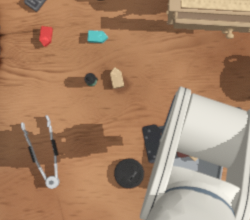

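The crop shows offcut0 gone from its place, with the cassette (90,79) and offcut1 (117,77) unmoved; the arm hides the tray. On to offcut1.

Call:
jog_arm:
  commands:
    - [-0.1,[0.31,-0.22,0],[0,0,0]]
    - [-0.1,[0.32,-0.23,0],[0,0,0]]
    - [-0.1,[0.32,-0.23,0],[0,0,0]]
    - [-0.1,[0.32,-0.23,0],[0,0,0]]
    - [-0.1,[0.31,-0.22,0],[0,0,0]]
    - [-0.1,[0,0,0.4],[0,0,0]]
    - [-0.1,[0,0,0.3],[0,0,0]]
    - [-0.1,[0,0,0],[0,0,0]]
    - [-0.1,[0,0,0],[0,0,0]]

```text
t: 7.15
ee_pos: [589.1, -5.0, 66.6]
orientation: [-3.128, -0.294, 0.003]
ft_force: [0.7, -0.8, 0.7]
width: 39.4
grasp_force: 0.0
```

Call:
jog_arm:
  commands:
    - [-0.1,[0,-0.01,0.25],[0,0,0]]
    - [-0.1,[0,0,0.22],[0,0,0]]
    - [-0.1,[0,0,0.15],[0,0,0]]
    - [-0.1,[0,0,0],[0,0,0]]
    - [-1,[0,0,0],[0,0,0]]
    - [-1,[0,0,0],[0,0,0]]
    - [-1,[0,0,0],[0,0,0]]
    - [-1,[0,0,0],[0,0,0]]

```text
t: 7.95
ee_pos: [590.5, -3.7, 6.0]
orientation: [3.127, 0.297, 0.003]
ft_force: [-1.3, -0.6, 6.7]
width: 23.7
grasp_force: 30.0
```

Call:
jog_arm:
  commands:
    - [-1,[0,0,-0.2],[0,0,0]]
    - [-1,[0,0,-0.4],[0,0,0]]
    - [-1,[0,0,-0.45],[0,0,0]]
    - [-1,[0,0,-0.35],[0,0,0]]
    - [-1,[0,0,0],[0,0,0.12]]
    - [-1,[0,0,0],[0,0,0.12]]
    - [-1,[-0.35,0.26,0],[0,0,0]]
    - [-1,[-0.35,0.26,0],[0,0,0]]
    - [-1,[-0.35,0.26,0],[0,0,0]]
    - [-1,[-0.35,0.26,0],[0,0,0]]

```text
t: 8.95
ee_pos: [448.2, -108.3, 145.0]
orientation: [3.141, 0.003, 0.001]
ft_force: [0.8, -1.3, 0.5]
width: 23.7
grasp_force: 30.0
```

Call:
jog_arm:
  commands:
    - [-1,[-0.35,0.26,0],[0,0,0]]
    - [-1,[-0.34,0.26,0],[0,0,0]]
    - [-1,[0,0,0],[0,0,0]]
    - [-1,[0,0,0],[0,0,0]]

```text
t: 9.35
ee_pos: [380.6, -160.4, 145.2]
orientation: [3.141, -0.002, 0.002]
ft_force: [-0.4, -0.4, 0.0]
width: 24.0
grasp_force: 30.0
```

Call:
jog_arm:
  commands:
    - [-1,[-0.04,0,0.4],[0,0,0]]
    - [-1,[0,0,0.4],[0,0,0]]
    - [-1,[0,0,0.3],[0,0,0]]
    - [-1,[0,0,0.16],[0,0,0]]
    - [-1,[0,0,0],[0,0,0]]
    - [-0.1,[0,0,0],[0,0,0]]
    - [-0.1,[0,0,0],[0,0,0]]
    - [-0.1,[0,0,0],[0,0,0]]
    - [-0.1,[0,0,-0.3],[0,0,0]]
    - [-0.1,[0,0,-0.45],[0,0,0]]

```text
t: 10.35
ee_pos: [375.4, -159.2, 93.7]
orientation: [-3.14, -0.001, 0.005]
ft_force: [0.1, -0.7, -0.1]
width: 39.7
grasp_force: 0.0
```

Call:
jog_arm:
  commands:
    - [-0.1,[0,0,-0.45],[0,0,0]]
    - [0.6,[0.3,-0.35,0],[0,0,-0.12]]
    - [0.6,[0.3,-0.35,0],[0,0,-0.12]]
    - [0.6,[0.2,-0.35,0],[0,0,-0.12]]
    - [0.6,[0.1,-0.35,0],[0,0,0]]
    - [0.6,[0.1,-0.35,0],[0,0,0]]
    - [0.6,[0,0,0],[0,0,0]]
    - [0.6,[0,0,0],[0,0,0]]

```text
t: 11.15
ee_pos: [446.0, 24.4, 139.4]
orientation: [3.109, 0.448, 0.002]
ft_force: [-0.1, -0.2, -0.2]
width: 70.5
grasp_force: 0.0
```

```bash
python3 - <<'E'
from h import *
o=get_obs();T=rot(o["orientation"]);print(o["ee_pos"],o["width"],T[:,0],o["qpos"])
c=get_image("top");s=get_image("side")
cv2.imwrite("pics/t2.png",np.hstack([cv2.resize(c["image"][150:370,200:450],None,fx=1.6,fy=1.6),cv2.resize(s["image"][180:355,220:470],None,fx=1.6,fy=352/175)]))
E
```

```text
[445.96616478  24.41285362 139.41446874] 70.51944474391127 [0.9593876  0.28208824 0.00128584] [ 2.81441694e-02  2.95637991e-01  2.07576736e+00 -2.16008603e-04
  7.68817917e-01  1.31312567e+00]
```

View pics/t2.png

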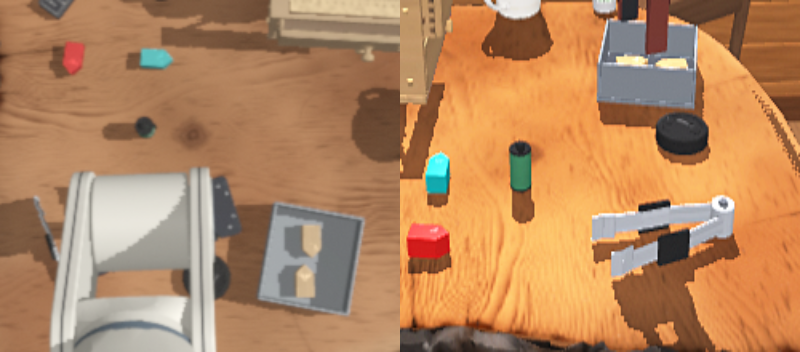

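Both offcuts lie in the tray (top crop (310,240) and (305,282)), the cassette still stands, and the tongs are untouched. Now the tongs; the tool yaw already matches.

Call:
jog_arm:
  commands:
    - [0.85,[0.08,-0.43,0],[0,0,0]]
    - [0.85,[0.08,-0.43,0],[0,0,0]]
    - [0.85,[0.07,-0.43,0],[0,0,0]]
    - [0.85,[0,0,0],[0,0,0]]
    - [0.85,[0,0,0.4],[0,0,0]]
    - [0.85,[0,0,0.4],[0,0,0]]
    - [0.85,[0,0,0.1],[0,0,0]]
    - [0.85,[0,0,0],[0,0,0]]
    - [0.85,[0,0,0],[0,0,0]]

```text
t: 12.15
ee_pos: [432.7, 153.5, 49.6]
orientation: [-3.11, -0.442, -0.001]
ft_force: [0.2, -0.5, 0.3]
width: 81.3
grasp_force: 0.0
```

```bash
python3 - <<'E'
from h import *
o=get_obs();T=rot(o["orientation"]);print(o["ee_pos"],o["width"],np.degrees(np.arctan2(T[1,0],T[0,0])))
s=get_image("side");cv2.imwrite("pics/s3.png",cv2.resize(s["image"][200:340,300:460],None,fx=4,fy=4))
E
```

```text
[432.67142591 153.53033849  49.59311652] 81.26663951885845 16.178719408998685
```

View pics/s3.png

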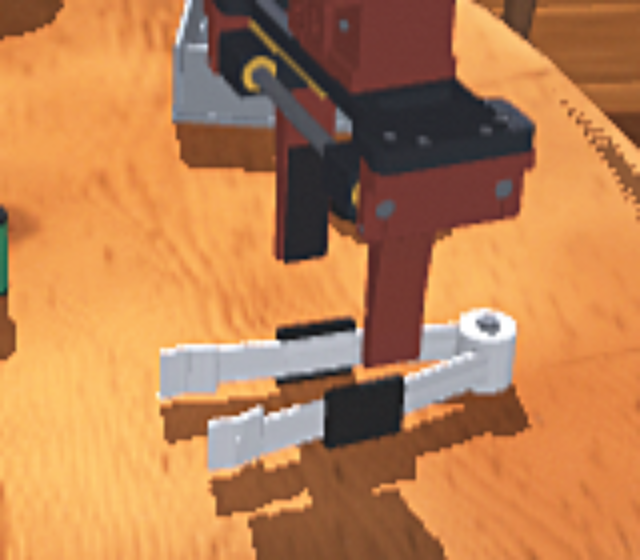

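The near finger (395,365) hovers over the outer side of the near grip (365,410), the far finger (305,255) over the far grip; alignment looks right. Descend and squeeze to about 50 mm.

Call:
jog_arm:
  commands:
    - [0.85,[0,-0.01,0.15],[0,0,0]]
    - [0.85,[0,0,0.15],[0,0,0]]
    - [0.85,[0,0,0.13],[0,0,0]]
    - [0.85,[0,0,0],[0,0,0]]
    - [0.14,[0,0,0],[0,0,0]]
    - [0.14,[0,0,0],[0,0,0]]
    - [0.14,[0,0,0],[0,0,0]]
    - [0.14,[0,0,0],[0,0,0]]

```text
t: 13.0
ee_pos: [432.0, 155.2, 6.2]
orientation: [-3.11, -0.444, -0.002]
ft_force: [0.4, -0.1, 3.2]
width: 53.0
grasp_force: 5.4
```

```bash
python3 - <<'E'
from h import *
o=get_obs();print(o)
s=get_image("side");cv2.imwrite("pics/s4.png",cv2.resize(s["image"][200:340,300:460],None,fx=4,fy=4))
E
```

```text
{'t': 13.0, 'qpos': array([3.19088497e-01, 5.79914588e-01, 2.09286809e+00, 1.88169348e-05,
       4.67644263e-01, 1.60612293e+00]), 'qvel': array([ 5.98466866e-06,  4.50554363e-05, -1.10333736e-03, -2.99454417e-04,
       -4.33577450e-03, -1.49541627e-03]), 'joint_torque': array([-1.82428333e-02, -4.50396359e+01, -9.83413875e+00,  1.39643260e-03,
        3.74103896e-02,  1.09626224e-03]), 'ee_pos': array([431.96811892, 155.2482008 ,   6.19575694]), 'orientation': array([-3.10981673e+00, -4.44181783e-01, -1.79994583e-03]), 'ft_force': array([ 0.35846092, -0.08537295,  3.20488103]), 'moment': array([ 0.04707499, -0.00432349, -0.00812563]), 'grasp_force': 5.3785693645477295, 'width': 53.03239342690173}
```

View pics/s4.png

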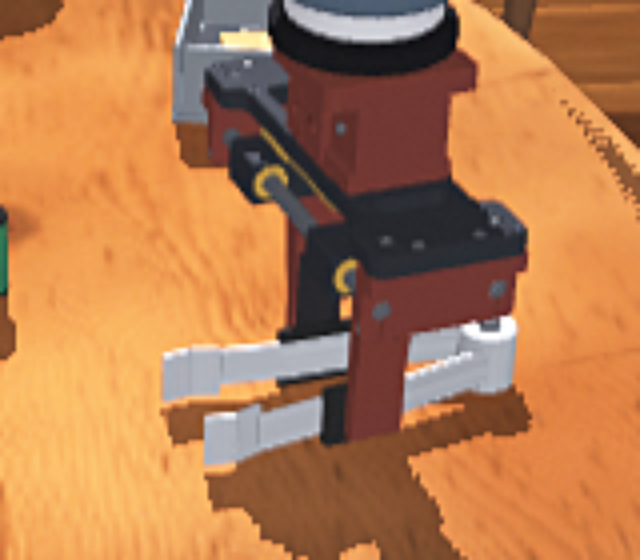

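Fingers straddle the grips, but about 5 mm towards the pivot; regrip slightly ahead, a bit tighter, then lift 15 mm.

Call:
jog_arm:
  commands:
    - [0.7,[0,0,0],[0,0,0]]
    - [0.7,[0,0,0],[0,0,0]]
    - [0.7,[0.05,0,-0.01],[0,0,0]]
    - [0.08,[0,0,0],[0,0,0]]
    - [0.08,[0,0,0],[0,0,0]]
    - [0.08,[0,0,0],[0,0,0]]
    - [0.08,[0,0,-0.05],[0,0,0]]
    - [0.08,[0,0,-0.07],[0,0,0]]
    - [0.08,[0,0,-0.03],[0,0,0]]
    - [0.08,[0,0,0],[0,0,0]]

```text
t: 14.05
ee_pos: [436.7, 156.6, 22.4]
orientation: [-3.11, -0.444, -0.002]
ft_force: [0.4, 0.6, -0.7]
width: 47.7
grasp_force: 6.4
```

```bash
python3 - <<'E'
from h import *
o=get_obs();print(o["ee_pos"],o["ft_force"],o["moment"],o["width"],o["grasp_force"])
s=get_image("side");cv2.imwrite("pics/s5.png",cv2.resize(s["image"][200:340,300:460],None,fx=4,fy=4))
E
```

```text
[436.72591035 156.64857787  22.39668631] [ 0.4239952   0.62746723 -0.69652008] [-0.01078248 -0.06018414  0.01592206] 47.666058308184375 6.429241821169853
```

View pics/s5.png

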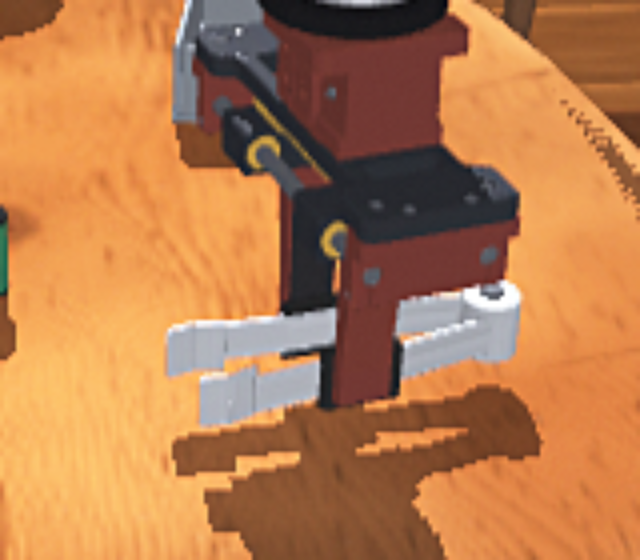

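Tongs hang level in the fingers (wrist −0.7 N). Turn to face the cassette and shift over to its line.

Call:
jog_arm:
  commands:
    - [0.12,[0,0,0],[0,0,0.06]]
    - [0.12,[0,0,0],[0,0,0.1]]
    - [0.12,[0,0,0],[0,0,0.1]]
    - [0.12,[0,0,0],[0,0,0.1]]
    - [0.12,[0.02,0.1,0],[0,0,0]]
    - [0.12,[0.03,0.15,0],[0,0,0]]
    - [0.12,[0.03,0.15,0],[0,0,0]]
    - [0.12,[0.03,0.15,0],[0,0,0]]
    - [0.12,[0.03,0.15,0],[0,0,0]]
    - [0.12,[0.03,0.15,0],[0,0,0]]

```text
t: 15.1
ee_pos: [453.4, 70.3, 21.6]
orientation: [3.142, 0.005, -0.0]
ft_force: [-0.2, 0.0, -0.3]
width: 48.9
grasp_force: 5.0
```

Call:
jog_arm:
  commands:
    - [0.12,[0.02,0.15,0],[0,0,0]]
    - [0.12,[0,0.06,0],[0,0,0]]
    - [0.12,[0,0,0],[0,0,0]]
    - [0.12,[0,0,0],[0,0,0]]

```text
t: 15.5
ee_pos: [455.2, 50.5, 21.6]
orientation: [-3.142, -0.002, 0.0]
ft_force: [0.4, -0.3, -0.3]
width: 49.1
grasp_force: 5.0
```

```bash
python3 - <<'E'
from h import *
o=get_obs();T=rot(o["orientation"]);print(o["ee_pos"],o["width"],o["grasp_force"],np.degrees(np.arctan2(T[1,0],T[0,0])))
t=get_image("top");s=get_image("side")
for n,c in(("top",t),("side",s)):
    P=cloud(c);x,y,z=P[...,0],P[...,1],P[...,2];ok=c["z_map"]>0
    f=ok&(z>12)&(z<70)&(abs(x-582)<25)&(abs(y-51)<25);q=P[f];print(n,"film",len(q),q.min(0).round(),q.max(0).round())
    j=ok&(z>8)&(z<55)&(x>485)&(x<550)&(abs(y-51)<45);q=P[j]
    if len(q):
        print("jaw",len(q),q.min(0).round(),q.max(0).round())
        for a,b in((490,500),(500,510),(510,520),(520,535)):
            k=q[(q[:,0]>a)&(q[:,0]<b)]
            if len(k)>3:
                m=(k[:,1].min()+k[:,1].max())/2;print(a,k[k[:,1]<m].mean(0).round(1),k[k[:,1]>=m].mean(0).round(1))
cv2.imwrite("pics/p6.png",np.hstack([cv2.resize(t["image"][200:300,240:350],(400,364)),cv2.resize(s["image"][210:310,260:370],(400,364))]))
E
```

```text
[455.20342014  50.5018618   21.63605202] 49.11075950886407 5.002560317516327 0.0700658795558725
top film 131 [572.  38.  12.] [596.  64.  53.]
jaw 2 [519.  27.  38.] [521.  70.  43.]
side film 264 [575.  40.  12.] [599.  68.  50.]
jaw 441 [485.  24.  16.] [524.  76.  43.]
490 [495.2  28.9  30.6] [495.1  72.   30.7]
500 [504.8  29.4  30. ] [505.   71.5  30.7]
510 [515.   28.1  30.5] [514.9  72.3  29.8]
520 [522.6  29.8  30.7] [521.5  72.1  29.5]
```

View pics/p6.png

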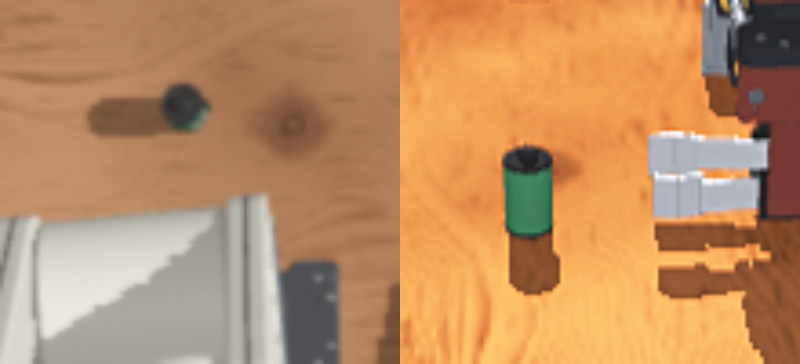

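The side view shows open jaws (tip about (650,175)) level and aimed at the cassette (528,190); they need about 70–76 mm more. Advance 50 mm, then measure the rest.

Call:
jog_arm:
  commands:
    - [0.12,[0,0,0.03],[0,0,0]]
    - [0.12,[0.05,0,0.02],[0,0,0]]
    - [0.12,[0.1,0,0],[0,0,0]]
    - [0.12,[0.1,0,0],[0,0,0]]
    - [0.12,[0.1,0,0],[0,0,0]]
    - [0.12,[0.1,0,0],[0,0,0]]
    - [0.12,[0.05,0,0],[0,0,0]]
    - [0.12,[0,0,0],[0,0,0]]
    - [0.12,[0,0,0],[0,0,0]]

```text
t: 16.5
ee_pos: [505.0, 50.5, 16.5]
orientation: [3.142, 0.001, -0.001]
ft_force: [-1.1, -0.2, 0.3]
width: 49.1
grasp_force: 5.0
```

```bash
python3 - <<'E'
from h import *
o=get_obs();print(o["ee_pos"],o["width"],o["grasp_force"],o["ft_force"])
t=get_image("top");s=get_image("side")
def pl(c,uv,y):
    K=np.array(c["intrinsics"]);e=np.array(c["eye"]);d=rot(c["orientation"])@np.linalg.solve(K,[uv[0],uv[1],1.]);return e+d*(y-e[1])/d[1]
hsv=cv2.cvtColor(s["image"],cv2.COLOR_BGR2HSV);P=cloud(s)
g=(hsv[...,0]>55)&(hsv[...,0]<90)&(hsv[...,1]>90);g[:, :270]=0;g[:,330:]=0;g[:225]=0;g[300:]=0
v,u=np.nonzero(g);print("green",len(u),u.min(),u.max(),v.min(),v.max(),"filmC side",pl(s,((u.min()+u.max())/2,v.mean()),51))
w=(hsv[...,1]<40)&(hsv[...,2]>120);w[:,:270]=0;w[:,370:]=0;w[:225]=0;w[300:]=0
v,u=np.nonzero(w);k=u<u.min()+4;print("jaw left px",u.min(),v[k].min(),v[k].max())
for y in(70,30):
    m=np.abs(P[...,1]-y-1)<8;m&=w;vv,uu=np.nonzero(m)
    if len(uu):print("tip y",y,uu.min(),pl(s,(uu.min()-.5,vv[uu<uu.min()+3].mean()),y))
cv2.imwrite("pics/p7.png",np.hstack([cv2.resize(t["image"][200:300,240:350],(400,364)),cv2.resize(s["image"][210:310,260:370],(400,364))]))
E
```

```text
[504.98554765  50.49729375  16.54485865] 49.13454210489933 5.0019704550504684 [-1.14825308 -0.21278457  0.3453709 ]
green 221 289 301 256 274 filmC side [586.58509654  51.          15.65271993]
jaw left px 302 249 272
tip y 70 303 [572.65247639  70.          24.67971666]
tip y 30 302 [573.90335444  30.          26.29782002]
```

View pics/p7.png

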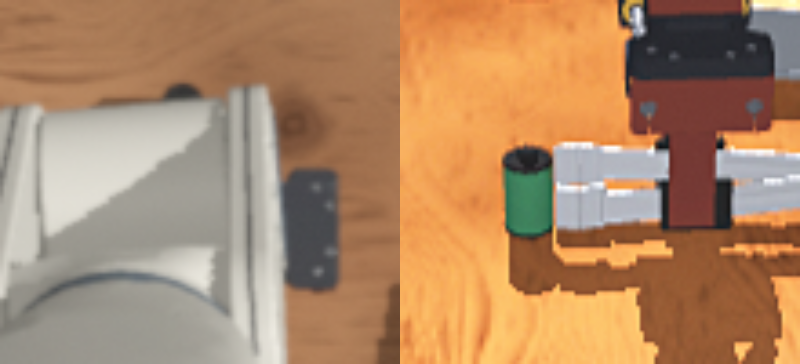

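The jaw tips (555,185) are just at the cassette's near edge; by the side camera, tip x ≈ 573 and cassette centre ≈ 586, so jaw centre needs 26 mm more.

Call:
jog_arm:
  commands:
    - [0.12,[0.06,-0.005,0],[0,0,0]]
    - [0.12,[0.08,0,0],[0,0,0]]
    - [0.12,[0.08,0,0],[0,0,0]]
    - [0.12,[0.04,0,0],[0,0,0]]
    - [0.12,[0,0,0],[0,0,0]]
    - [0.12,[0,0,0],[0,0,0]]

```text
t: 17.2
ee_pos: [531.2, 51.0, 16.6]
orientation: [3.142, 0.001, -0.001]
ft_force: [-0.1, -0.1, 0.0]
width: 49.4
grasp_force: 5.0
```

Call:
jog_arm:
  commands:
    - [0,[0,0,0],[0,0,0]]
    - [-0.1,[0,0,0],[0,0,0]]
    - [-0.2,[0,0,0],[0,0,0]]
    - [-1,[0,0,0],[0,0,0]]
    - [-1,[0,0,0],[0,0,0]]
    - [-1,[0,0,0],[0,0,0]]
    - [-1,[0,0,0],[0,0,0]]

```text
t: 17.9
ee_pos: [531.4, 51.1, 16.7]
orientation: [3.142, 0.002, -0.0]
ft_force: [0.9, 0.7, -0.9]
width: 39.9
grasp_force: 29.9
```

```bash
python3 - <<'E'
from h import *
o=get_obs();print(o["ee_pos"],o["width"],o["grasp_force"],o["ft_force"],o["moment"])
s=get_image("side");cv2.imwrite("pics/p8.png",cv2.resize(s["image"][200:310,250:380],None,fx=4,fy=4))
E
```

```text
[531.38392656  51.08127415  16.65903853] 39.90281172060166 29.936459966702387 [ 0.87543442  0.70286986 -0.85565821] [ 0.02509052  0.04460674 -0.0363046 ]
```

View pics/p8.png

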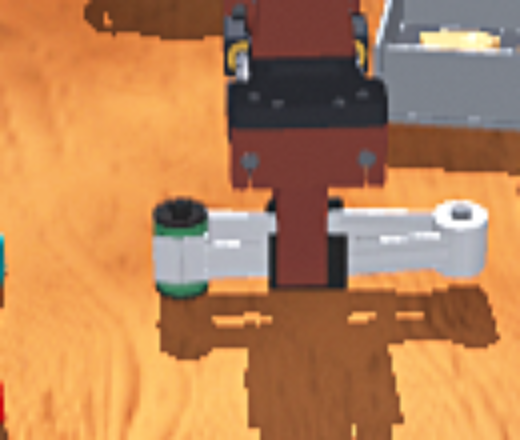

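Jaws are shut on the middle of the cassette (180,250), grips at 39.9 mm as expected, 30 N. Lift about 150 mm gently.

Call:
jog_arm:
  commands:
    - [-1,[0,0,-0.04],[0,0,0]]
    - [-1,[0,0,-0.1],[0,0,0]]
    - [-1,[0,0,-0.15],[0,0,0]]
    - [-1,[0,0,-0.2],[0,0,0]]
    - [-1,[0,0,-0.2],[0,0,0]]
    - [-1,[0,0,-0.2],[0,0,0]]
    - [-1,[0,0,-0.2],[0,0,0]]
    - [-1,[0,0,-0.2],[0,0,0]]
    - [-1,[0,0,-0.15],[0,0,0]]
    - [-1,[0,0,-0.06],[0,0,0]]

```text
t: 18.95
ee_pos: [532.4, 51.2, 169.5]
orientation: [-3.141, -0.002, -0.006]
ft_force: [-1.0, 0.4, -0.9]
width: 40.1
grasp_force: 29.9
```

Call:
jog_arm:
  commands:
    - [-1,[0,0,0],[0,0,0]]
    - [-1,[0,0,0],[0,0,0]]
    - [-1,[0,0,0],[0,0,0]]
    - [-1,[0,0,0],[0,0,0]]
    - [-1,[0,0,0],[0,0,0]]
    - [-1,[0,0,0],[0,0,0]]
    - [-1,[0,0,0],[0,0,0]]
    - [-1,[0,0,0],[0,0,0]]

```text
t: 19.75
ee_pos: [531.4, 51.1, 166.6]
orientation: [-3.142, -0.002, 0.0]
ft_force: [1.0, -0.0, -0.1]
width: 39.6
grasp_force: 29.9
```

```bash
python3 - <<'E'
from h import *
o=get_obs();print(o["ee_pos"],o["width"],o["grasp_force"],o["ft_force"],abs(o["qvel"]).max())
s=get_image("side");cv2.imwrite("pics/p9.png",s["image"][100:340,140:460])
P=cloud(s);hsv=cv2.cvtColor(s["image"],cv2.COLOR_BGR2HSV);g=(hsv[...,0]>55)&(hsv[...,0]<90)&(hsv[...,1]>90)&(abs(P[...,0]-590)<40)&(abs(P[...,1]-51)<40)
print(P[g].min(0),P[g].max(0),g.sum())
E
```

```text
[531.39253428  51.101203   166.6052107 ] 39.57728947153364 29.93986280351237 [ 1.01026379 -0.0022345  -0.12908576] 0.0019925921195940825
[575.31425984  52.61994077 152.10711975] [597.95205122  63.62830102 190.97219955] 79
```

View pics/p9.png

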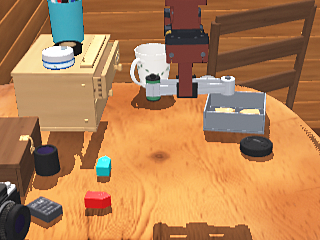

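The cassette (153,87) hangs in the tongs with its underside about 150 mm up. Both offcuts are in the tray, and the bystanders are in place.

```bash
python3 -c "
from workcell import close_job;print(close_job())"
```

```text
the job is handed in; nothing more can be done
None
```

Job handed in at about 20 s: both offcuts are in the tray, the cassette is held still in the tongs about 15 cm above the desk, and the loupe, lens cap and battery were not moved.

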